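Level the counter balance by moving a spice jar across

TASK

The two-platform balance has sunk to the left. Move the one jar across from the left platform to the free place on the right that makes both sides sit level: draw it up out of its sprung clip and press it fully home, upright, in the free clip. The platforms give way when pushed, so press firmly but never roughly, leave the other jars home in their clips and don't disturb the things round about.

Things in the scene. Friction and masses are not known exactly. Their poses are not given: they have to be found in the camera images.
- balance: White counter balance fixed to the worktop: case 150 (x) by 300 (y) by 44 mm high, dial tower in the middle (50 by 62 mm, 104 mm high). Origin at the centre of its underside; the dial looks to its -x (to the robot), y points to its left platform, z up. The platforms, 172 (x) by 80 (y) mm, are centred 110 mm to +y and -y of the origin; floors 82 mm up when level, always horizontal.
- pan_left (a joint): Height of the left platform above level in m: 0 level, -0.016 on its lower stop. 100 g too much on one side shifts it about 8 mm. Cushions under both platforms give 1 mm per 12 N more (not in this value). The red dial needle points up when level, else to the heavy side.
- pan_right (a joint): Height of the right platform above level in m, always the negative of pan_left. A few newtons push it down to its lower stop, a hidden adjusting screw 3 to 15 mm below level, set differently each time and not measured: it can only be felt.
- well_left_front (a point): Centre of the front place on the left platform, on the floor where a home jar's underside rests; moves with the platform. Axes as balance. Holds one of the two left jars at the start.
- well_left_back (a point): Centre of the back place on the left platform, on the floor where a home jar's underside rests; moves with the platform. Axes as balance. Holds the other left jar. Each place is 40 mm in x from its platform's centre. Drawing a jar out of a clip takes about 2 to 6 N.
- well_right_front (a point): Centre of the front place on the right platform, on the floor where a home jar's underside rests; moves with the platform. Axes as balance. Its clip is empty: two grey sprung bars along x, 16 mm thick, tops 26 mm above the floor, 38.6 mm apart in y. Entering takes 6 to 10 N (a jar's weight won't do), the slide home about 3 N, then the floor resists steeply; pressing over 20 N is rough.
- well_right_back (a point): Centre of the back place on the right platform, on the floor where a home jar's underside rests; moves with the platform. Axes as balance. Holds orange_jar_2 at the start.
- orange_jar_1: screw-top glass spice jar with an orange cap, about 180 g. Body a near cylinder 42 to 44 mm in diameter from the base to 80 mm up, cap 40 mm in diameter, 100 mm high in all. Origin at the centre of its underside, z up. One of the two jars on the left platform at the start.
- black_jar: screw-top glass spice jar with a black cap, about 360 g. Body a near cylinder 42 to 44 mm in diameter from the base to 80 mm up, cap 40 mm in diameter, 102 mm high in all. Origin at the centre of its underside, z up. The other jar on the left platform at the start, twice as heavy.
- orange_jar_2: screw-top glass spice jar with an orange cap, about 180 g. Body a near cylinder 42 to 44 mm in diameter from the base to 80 mm up, cap 40 mm in diameter, 100 mm high in all. Origin at the centre of its underside, z up. Alone on the right platform, in its back place, at the start.
- timer: White round kitchen timer, 66 mm in diameter, 46 mm high, to the left of the balance. Origin under its centre. Bystander.
- salt_shaker: Glass salt shaker with grey cap, 44 mm in diameter, 90 mm high, to the right of the balance. Origin under its centre. Bystander.
Not all that is in view belongs to the job. What is shaped like the orange_jar_1 but turquoise is not meant. What is shaped like the black_jar but blue is not meant.

How it is judged:
By the outcome, as a careful person would: the job done as asked, in the order asked, and still so for the second after the job is handed in, with the robot touching nothing.
It also fails if it takes over 48 s, if anything falls off the work surface, if the arm or the gripper's body presses on something with over 40 N, if the wrist force passes 120 N, or if a joint passes its speed limit or range.

ROBOT

A 6-joint arm with a two-finger parallel gripper is mounted at the origin on a cart in front of the work surface, level with it; the furniture and walls round the work are solid. World frame = base frame: x ahead of the robot, y to its left, z up, the work surface at z = 0. Lengths are in mm, angles in rad, forces in N, time in s.
With the tool pointing down it reaches from about 350 to 775 mm from the base axis. Payload 7.3 kg.
Tool frame: the origin (TCP) lies between the finger pads; the fingertips stand 8 mm ahead of it and the grasp point (between the pads) lies 11 mm behind it; y points along the fingers, z is the direction in which the jaws open and shut, and the axes are right-handed (so a half turn about y gives the same grasp; the last joint's range is limited). The gripper opens to 92 mm and grips with 3 to 60 N. Pads are 19 mm wide; open, the fingers measure 130 mm over their backs; the gripper's body (75 mm by 190 mm) begins 47 mm behind the grasp point.
Start: joints at [-1.389, 0.342, 1.524, -0, 1.275, -0.146], TCP at [169.052, -497.057, 234.741] pointing down, gripper open.
Joint ranges: [-2.53, 2.53], [-0.77, 2.02], [0.04, 2.7], [-1, 4.14], [0.28, 2.66], [-3.11, 3.11]. Speed limits (rad/s): [2.57, 2.57, 3.14, 3.14, 3.14, 3.14].

INTERFACE

Orientations are given as [roll, pitch, yaw] about the fixed x, y, z axes, in that order (R = Rz(yaw) Ry(pitch) Rx(roll)).
In Python, from plant import bot, vision, job gives the robot as it stands. The module is installed in compiled form; this text tells all that it offers.
- The arm moves only by the tool arm_command, never from a script. Its argument "deltas" is a list of rows, each a list of 4 numbers: the shift along the tool's x, y, z in m, then the turn about the tool's y in degrees. In form: [[x, y, z, twist], ...]. A call has 1 to 5 rows; each row shifts and turns the commanded pose from where the row before left it, along the tool's axes as they then stand; what a row does not reach is not made up. A row lasts 1/10 s, in which the tool goes at most 50 mm and 8.59 degrees, less where a joint would pass 70% of its speed; a pose out of reach is approached as far as the arm can. A call is refused whole if a number of a shift passes 0.05 or a number of a turn 8.59, either way. A call with a gripper value outside its range is refused whole. "claw" is the closure in counts, from 0 (fully open) to 255 (shut), set as the call begins (left out, the last holds). The fingers move at their own pace and stop on an object; the grip force is fixed at half the most. Time passes only in rows, so rows that do not move let the fingers close. It gives the time, the measured TCP pose, the force and the opening at its end, in the units of the state.
- bot.get_obs(): the state, without advancing time (a new reading comes with each control period).
- vision.capture(name): name is "side" or "top" or "wrist"; returns a dict with "img" (420x560x3 uint8, red, green, blue), "camera_matrix" (3x3 intrinsics, pixels), "world_to_cam" (4x4, takes a point from world to camera coordinates); the wrist camera has in their place "mount" (4x4, takes a point from camera to tool coordinates, whose origin is the TCP and whose axes are the tool frame's). Camera axes: x right, y down, z forward; pixel columns grow to the right and rows downward; lengths in mm; the calibration is good to about 2 mm. A picture is of the moment at which its call begins: read the wrist's pose just before it. There is no depth.
- job.close_job(): hands the job in, once; it reports no verdict.
Trained networks look in a picture, given as the dict that the camera call returned (one of the last four; its "shot" number tells which), for a name from the list of things; names that differ only in an ending like _2 or _b are one class to them, and where a whole thing is asked for, a point or a joint stands for the part that bears it (a point fixed in the world has none). Each returns a list of dicts, best first, with "confidence" (0 to 1); they miss things now and then, are a little off and sometimes report something else, mostly with a low value. They report only what shows in the picture. A call takes as long as a camera call. They do not tell look-alikes from the thing itself.
- vision.find_in(picture, name): "xyz" ([x, y, z] in mm, in the coordinates of the camera as it stood for that picture, good to about 4 mm: the middle of the surface that is visible of it).
- vision.regions_of(picture, name): "mask" (420x560 bool, what is visible of it).
The state is a dict: "time": time; "joint_positions": joint angles; "dq": joint speeds; "tau": joint torques, N m; "tool_pos": TCP position; "tcp_rot": TCP orientation; "contact_force": force on the tool from outside, world axes, zero at the start; "moment": the same for the moment, N m; "grip_width": finger opening in mm.
Only numpy, scipy, OpenCV 4.12 (cv2) and the standard library are available. Lean on these libraries where they do the work, as an engineer would, in place of code of your own. Each camera call takes 0.05 s, during which the arm holds its last target. There are 200 camera calls.

## Working session

There is one attempt and no reset: what is moved stays moved. The work goes in short steps, Python scripts to look and compute and a tool call to move; the robot and the scene stay as the last step left them, time stands still between calls to the robot, and variables do not carry over. Pictures are saved under pics/ and viewed, about 8 in all and at most 12, crops included, and the job is handed in when it is done.

Besides the shell and the picture viewer there is one more tool, called after "Emit:" as a command line: name --pt "numbers of a row" for each row, then --argument value for the rest. arm_command: Moves the arm, as the interface text tells. Its arguments: {"type":"object","properties":{"deltas":{"type":"array","items":{"type":"array","items":{"type":"number"}}},"claw":{"type":"number"}},"required":["deltas"]}

```bash
mkdir -p pics; cat > h.py <<'E'
from plant import bot, vision, job
import numpy as np, cv2
from scipy.spatial.transform import Rotation as Ro
np.set_printoptions(precision=3,suppress=True)
def cap(n):
    o=bot.get_obs(); p=vision.capture(n)
    if n=="wrist":
        T=np.eye(4);T[:3,:3]=Ro.from_euler('xyz',o['tcp_rot']).as_matrix();T[:3,3]=o['tool_pos']
        C=T@np.array(p['mount'])
    else: C=np.linalg.inv(np.array(p['world_to_cam']))
    return p,C
def save(p,f): cv2.imwrite('pics/'+f,cv2.cvtColor(p['img'],cv2.COLOR_RGB2BGR))
def find(p,C,n):
    return [(np.round(C[:3,:3]@np.array(d['xyz'])+C[:3,3],1),round(d['confidence'],2)) for d in vision.find_in(p,n)]
def proj(p,C,X):
    X=np.atleast_2d(X); c=(np.c_[X,np.ones(len(X))]@np.linalg.inv(C).T)[:,:3]; u=c@np.array(p['camera_matrix']).T
    return u[:,:2]/u[:,2:]
def ray(p,C,u,v,z):
    d=C[:3,:3]@np.linalg.inv(p['camera_matrix'])@np.array([u,v,1.]); return C[:3,3]+d*(z-C[2,3])/d[2]
E
python3 - <<'E'
from h import *
o=bot.get_obs(); print(o); print(Ro.from_euler('xyz',o['tcp_rot']).as_matrix())
for c in ("top","side"):
    p,C=cap(c); save(p,c+'1.png'); print(c,C[:3,3],C[:3,2])
    for n in ("balance","orange_jar_1","black_jar","timer","salt_shaker","pan_right","well_right_front"): 
        print(n,find(p,C,n))
E
```

```text
{'time': 0.0, 'joint_positions': array([-1.389,  0.343,  1.525, -0.   ,  1.275, -0.146]), 'dq': array([-0.001,  0.001, -0.001, -0.001, -0.001,  0.003]), 'tau': array([  0.001, -43.124, -24.422,   0.072,   0.056,  -0.   ]), 'tool_pos': array([ 168.971, -496.633,  234.048]), 'tcp_rot': array([-1.572,  0.   , -2.814]), 'contact_force': array([0.101, 1.068, 0.076]), 'moment': array([ 0.023,  0.034, -0.005]), 'grip_width': 91.82743556291166}
[[-0.947 -0.     0.322]
 [-0.322  0.002 -0.947]
 [-0.    -1.    -0.002]]
top [ 416.645   22.236 1226.875] [ 0.054  0.006 -0.999]
balance [(array([506.1,  -1.7,  62.9]), 0.57), (array([516.8, 114.6,  65.2]), 0.42)]
orange_jar_1 [(array([542.4, -97.8, 197.2]), 0.79), (array([561.7, 108.3, 163. ]), 0.78), (array([522.6, 216.7, 100.8]), 0.69)]
black_jar [(array([452.3, 216.5,  98.1]), 0.61), (array([483.5, 116.4, 172.6]), 0.6)]
timer [(array([430. , 324.2,  34.9]), 0.96), (array([495.2, -96.1,  99.8]), 0.24)]
salt_shaker [(array([ 352. , -278.6,   80.4]), 0.85), (array([508.1,   0.3,  63.9]), 0.2)]
pan_right [(array([492.8, -98.8, 100.4]), 0.82)]
well_right_front [(array([494.7, -91. , 102.8]), 0.87)]
side [ 63.816 916.667 513.574] [ 0.396 -0.828 -0.397]
balance [(array([485.8,  14.2,  61.9]), 0.89), (array([523.2, 141.8,  64. ]), 0.58), (array([479.1, 133.7, 121.7]), 0.56)]
orange_jar_1 [(array([535.9, -90.2, 157.4]), 0.91), (array([556. , 129.3, 120.9]), 0.66), (array([521.1, 237.9,  54.3]), 0.55)]
black_jar [(array([443.6, 236.8,  55.8]), 0.97), (array([482.2, 132.1, 125.7]), 0.88)]
timer [(array([423.8, 340.9,  28.7]), 0.61), (array([479. , -71. , 100.7]), 0.42)]
salt_shaker [(array([ 349.2, -273.5,   38.5]), 0.83), (array([420.6, 338.3,  28. ]), 0.48)]
pan_right [(array([487.9, -83.4,  99. ]), 0.77)]
well_right_front [(array([479. , -78.1,  98.3]), 0.84)]
```

View pics/top1.png

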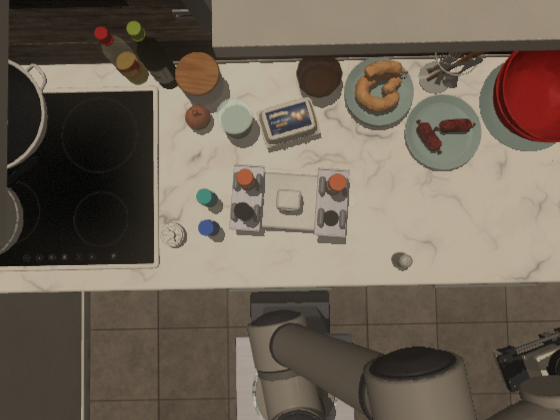

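View pics/side1.png

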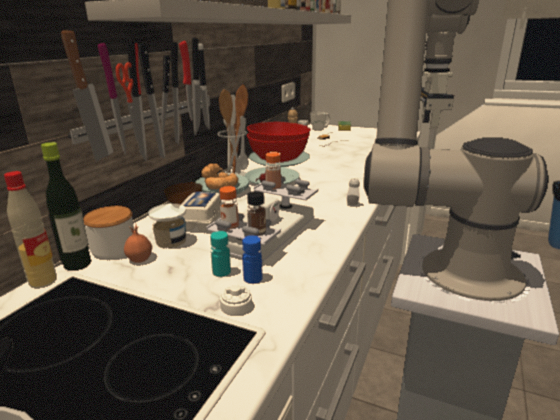

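The top view shows the left platform with the orange jar at the back (245,180) and the black jar in front (244,212). On the right, the orange jar is at the back (337,183) and the front place is free (331,218). The turquoise and blue look-alikes stand to the left at (206,198) and (208,228). Moving orange_jar_1 (180 g) to right front gives 360 g on each side.

```bash
cat >> h.py <<'E'
def togo(xyz,jaw=None):
    """remaining shift in tool axes (m); twist (deg) to bring tool z to world angle jaw (deg, mod 180)"""
    o=bot.get_obs(); R=Ro.from_euler('xyz',o['tcp_rot']).as_matrix()
    tw=0
    if jaw is not None:
        a=np.degrees(np.arctan2(R[1,2],R[0,2])); tw=-((jaw-a+90)%180-90)
    R2=R@Ro.from_euler('y',tw,degrees=True).as_matrix()
    d=np.array(xyz)-o['tool_pos']
    print('t %.2f pos'%o['time'],o['tool_pos'],'shift now',R.T@d/1000,'after twist',R2.T@d/1000,'twist',round(tw,2),'F',o['contact_force'],'w',round(o['grip_width'],1))
E
python3 - <<'E'
from h import *
p,C=cap("wrist"); print(np.array(p['mount']),p['camera_matrix'])
def cap_c(p,hue):
    h=cv2.cvtColor(p['img'],cv2.COLOR_RGB2HSV); m=((h[...,0]>=3)&(h[...,0]<=14)&(h[...,1]>170)&(h[...,2]>110)).astype(np.uint8)
    n,l,s,c=cv2.connectedComponentsWithStats(m); return [(c[i],s[i][4]) for i in range(1,n) if s[i][4]>60]
for n in("top","side"):
    q,D=cap(n); print(n,cap_c(q,0)); 
    print(proj(q,D,[[562,108,156],[542,-98,188]]))
togo([470,0,420],84.3)
E
```

```text
[[   0.001    0.964    0.266  -71.298]
 [   0.      -0.266    0.964 -150.235]
 [   1.      -0.      -0.       0.187]
 [   0.       0.       0.       1.   ]] [[373.944   0.    278.543]
 [  0.    373.944 215.362]
 [  0.      0.      1.   ]]
top []
[[247.143 178.422]
 [333.716 183.218]]
side [(array([271.376, 156.009]), np.int32(117)), (array([226.065, 191.342]), np.int32(155)), (array([105.043, 215.756]), np.int32(397))]
[[230.383 191.49 ]
 [272.87  157.64 ]]
t 0.95 pos [ 169.059 -497.069  234.758] shift now [-0.445 -0.185 -0.374] after twist [-0.25  -0.185 -0.524] twist 24.48 F [ 1.068 -1.722  0.62 ] w 91.6
```

Emit:
arm_command --pt "0 -0.04 0 8.16" --pt "0 -0.04 0 8.16" --pt "0 -0.04 0 8.16" --pt "-0.0245 0 -0.041 0" --pt "-0.0245 0 -0.041 0"

```text
time: 1.45
tool_pos: [226.2, -420.3, 355.7]
tcp_rot: [-1.569, 0.001, 3.039]
contact_force: [0.5, 0.1, -0.8]
grip_width: 91.9
```

Emit:
arm_command --pt "-0.0245 0 -0.041 0" --pt "-0.0245 0 -0.041 0" --pt "-0.0245 0 -0.041 0" --pt "-0.0245 0 -0.041 0" --pt "-0.0245 0 -0.041 0"

```text
time: 1.95
tool_pos: [368.9, -226.7, 355.0]
tcp_rot: [-1.57, 0.001, 3.042]
contact_force: [0.8, -1.0, 0.3]
grip_width: 91.7
```

Emit:
arm_command --pt "-0.0245 0 -0.041 0" --pt "-0.0245 0 -0.041 0" --pt "-0.0245 0 -0.041 0" --pt "-0.0245 0 -0.041 0" --pt "-0.0245 0 -0.041 0"

```text
time: 2.45
tool_pos: [511.3, -34.8, 354.9]
tcp_rot: [-1.57, 0.0, 3.042]
contact_force: [0.6, -0.8, -0.2]
grip_width: 92.0
```

Emit:
arm_command --pt "-0.012 0 -0.02 0" --pt "0 0 0 0"

```text
time: 2.65
tool_pos: [525.5, -15.4, 354.0]
tcp_rot: [-1.571, -0.001, 3.046]
contact_force: [-0.9, -0.3, -0.6]
grip_width: 91.7
```

```bash
python3 - <<'E'
from h import *
togo([540,0,350],84.3)
p,C=cap("wrist"); save(p,'w1.png')
for n in ("orange_jar_1","black_jar","pan_right","pan_left","well_right_front","well_left_back"): 
    print(n,find(p,C,n))
E
```

```text
t 2.65 pos [525.532 -15.354 354.01 ] shift now [-0.013  0.004 -0.017] after twist [-0.013  0.004 -0.017] twist 0.24 F [-0.907 -0.332 -0.593] w 91.7
orange_jar_1 [(array([ 548.8, -101.5,  195.3]), 0.75), (array([568. , 104.4, 162.6]), 0.66), (array([527.8, 209.4,  88.5]), 0.56)]
black_jar [(array([494.3, 111.1, 161.4]), 0.84), (array([457.3, 211.2,  72.6]), 0.84)]
pan_right [(array([493.7, -95.7,  97.2]), 0.64), (array([531.3,  94.8,  66.2]), 0.62)]
pan_left [(array([533.4,  94.9,  64.8]), 0.92)]
well_right_front [(array([499. , -97.5,  98.2]), 0.79), (array([531.7,  97.8,  64.1]), 0.19)]
well_left_back [(array([571.3, 104.5, 161.3]), 0.63), (array([529. , 100.5,  60.6]), 0.59), (array([ 547.4, -100.9,  198.7]), 0.51)]
```

View pics/w1.png

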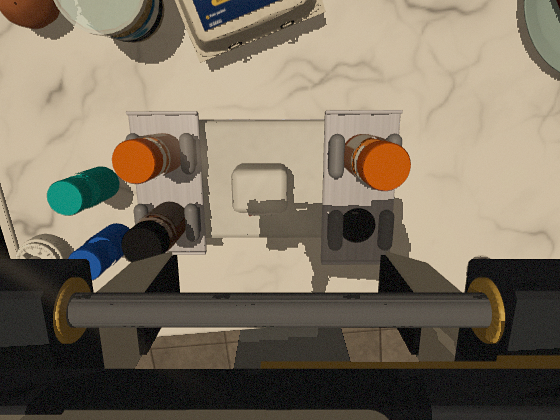

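The wrist view shows the right back jar's cap top at (386,165) and a dark spot marking the free right front place at (358,225), with its grey bars on both sides. The left orange cap top is at (134,160) and the black cap at (147,239). The jaws are already parallel to the balance's y axis.

```bash
python3 - <<'E'
from h import *
from scipy.optimize import least_squares
p,C=cap("wrist"); im=p['img']
h=cv2.cvtColor(im,cv2.COLOR_RGB2HSV); m=((h[...,0]>=3)&(h[...,0]<=14)&(h[...,1]>170)&(h[...,2]>190)).astype(np.uint8)
m=cv2.morphologyEx(m,cv2.MORPH_OPEN,np.ones((9,9)))
n,l,s,c=cv2.connectedComponentsWithStats(m)
for i in range(1,n):
    if s[i][4]>300:
        q=np.argwhere(l==i)[:,::-1].astype(np.float32); (u,v),r=cv2.minEnclosingCircle(q)
        print('cap',u,v,r,s[i], ray(p,C,u,v,166 if u<280 else 198))
d=(im.max(2)<30).astype(np.uint8); d[250:]=0; d[:,:320]=0
n,l,s,c=cv2.connectedComponentsWithStats(d)
for i in range(1,n):
    if s[i][4]>300: print('spot',c[i],s[i],ray(p,C,*c[i],98))
for u,v,z in((325,112,98),(402,112,98),(127,112,66),(198,112,66),(147,239,168),(205,121,44),(322,121,44)): print(u,v,ray(p,C,u,v,z))
g=im[100:280,300:430]; cv2.imwrite('pics/w2.png',cv2.resize(cv2.cvtColor(g,cv2.COLOR_RGB2BGR),None,fx=4,fy=4,interpolation=cv2.INTER_CUBIC)[:600+120][:, :])
E
```

```text
spot [354.459 223.394] [339 207  33  34 865] [465.309 -99.808  98.   ]
325 112 [590.49  -74.887  98.   ]
402 112 [ 582.287 -155.306   98.   ]
127 112 [612.892 144.337  66.   ]
198 112 [604.734  64.358  66.   ]
147 239 [492.118 110.054 168.   ]
205 121 [594.112  62.21   44.   ]
322 121 [579.908 -77.043  44.   ]
```

```bash
python3 - <<'E'
from h import *
p,C=cap("wrist"); im=p['img']
print(im[160,136],im[165,386],im[150,130])
h=cv2.cvtColor(im,cv2.COLOR_RGB2HSV)
m=((im[...,0]>150)&(im[...,0]>1.8*im[...,1].astype(int))&(im[...,2]<80)).astype(np.uint8)
m[250:]=0
n,l,s,c=cv2.connectedComponentsWithStats(m)
for i in range(1,n):
    if s[i][4]>300:
        q=np.argwhere(l==i)[:,::-1].astype(np.float32); (u,v),r=cv2.minEnclosingCircle(q)
        print('cap',u,v,r,s[i],c[i], ray(p,C,u,v,166 if u<280 else 198),ray(p,C,*c[i],163 if u<280 else 195))
togo([563,108,200],84.3)
togo([563,108,142],84.3)
E
```

```text
[190  85   0] [190  87  11] [192  91  12]
cap 129.0 161.0 22.203702926635742 [ 108  140   43   43 1411] [128.839 161.188] [566.624 112.723 166.   ] [566.22  114.133 163.   ]
cap 381.441162109375 164.55882263183594 24.21799659729004 [ 358  141   47   48 1726] [381.295 164.507] [ 545.415 -106.118  198.   ] [ 544.987 -106.779  195.   ]
t 3.10 pos [524.094 -18.698 354.987] shift now [-0.026  0.155 -0.13 ] after twist [-0.026  0.155 -0.13 ] twist -0.07 F [-0.338  0.454 -0.791] w 91.9
t 3.10 pos [524.094 -18.698 354.987] shift now [-0.026  0.213 -0.13 ] after twist [-0.026  0.213 -0.13 ] twist -0.07 F [-0.338  0.454 -0.791] w 91.9
```

View pics/w2.png

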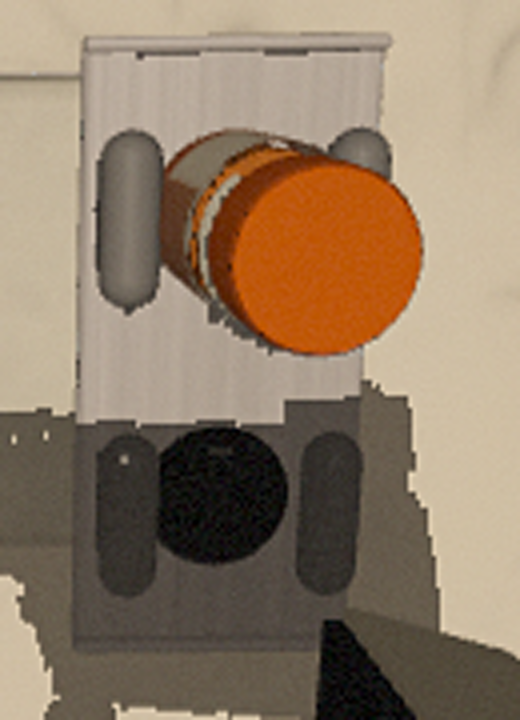

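Emit:
arm_command --pt "-0.01 0 -0.045 0" --pt "-0.01 0 -0.045 0" --pt "-0.01 0.01 -0.045 0" --pt "0 0.045 0 0" --pt "0 0.045 0 0"

```text
time: 3.6
tool_pos: [568.2, 114.6, 254.2]
tcp_rot: [-1.571, 0.003, 3.044]
contact_force: [0.7, -0.1, -1.8]
grip_width: 92.0
```

Emit:
arm_command --pt "0 0.045 0 0" --pt "0 0 0 0"

```text
time: 3.8
tool_pos: [564.0, 112.9, 203.8]
tcp_rot: [-1.569, -0.013, 3.042]
contact_force: [-0.4, -0.1, -0.3]
grip_width: 91.7
```

```bash
python3 - <<'E'
from h import *
togo([566.6,112.7,117],84.47)
p,C=cap("wrist"); im=p['img']; save(p,'w3.png')
m=((im[...,0]>100)&(im[...,0]>1.8*im[...,1].astype(int))&(im[...,2]<80)).astype(np.uint8)
n,l,s,c=cv2.connectedComponentsWithStats(m)
for i in range(1,n):
    if s[i][4]>300:
        q=np.argwhere(l==i)[:,::-1].astype(np.float32); (u,v),r=cv2.minEnclosingCircle(q)
        print('cap',u,v,r,s[i],c[i], ray(p,C,u,v,166))
E
```

```text
t 3.80 pos [563.998 112.857 203.776] shift now [-0.004  0.087 -0.   ] after twist [-0.004  0.087 -0.   ] twist -0.19 F [-0.388 -0.141 -0.326] w 91.7
cap 276.4769287109375 227.0 32.538551330566406 [ 244  200   66   31 1293] [274.054 217.27 ] [576.83  112.442 166.   ]
```

View pics/w3.png

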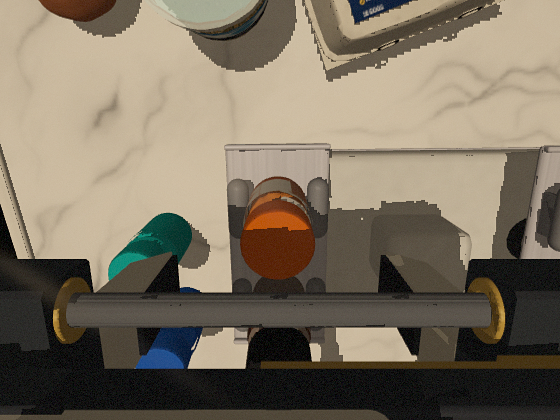

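The orange cap top sits at about (278,243), centred between the open fingers, so the jaws straddle the jar. Its position agrees with the earlier estimate, so I descend.

Emit:
arm_command --pt "-0.003 0.03 0 0" --pt "0 0.03 0 0" --pt "0 0.02 0 0" --pt "0 0.006 0 0" --pt "0 0 0 0"

```text
time: 4.35
tool_pos: [571.8, 112.9, 125.5]
tcp_rot: [-1.571, 0.002, 3.042]
contact_force: [1.3, 0.3, 1.0]
grip_width: 91.6
```

Emit:
arm_command --pt "0 0 0 0" --pt "0 0 0 0" --pt "0 0 0 0" --pt "0 0 0 0" --claw 255

```text
time: 4.75
tool_pos: [570.9, 113.1, 124.4]
tcp_rot: [-1.571, 0.001, 3.042]
contact_force: [0.0, -0.4, -0.2]
grip_width: 64.7
```

Emit:
arm_command --pt "0.004 0.005 0 0"

```text
time: 4.85
tool_pos: [567.4, 113.5, 119.4]
tcp_rot: [-1.571, 0.002, 3.042]
contact_force: [-0.1, -0.0, 0.0]
grip_width: 56.5
```

Emit:
arm_command --pt "0 0 0 0" --pt "0 0 0 0" --pt "0 0 0 0" --pt "0 0 0 0"

```text
time: 5.25
tool_pos: [566.3, 113.4, 118.4]
tcp_rot: [-1.57, -0.001, 3.042]
contact_force: [-1.4, 0.1, -0.7]
grip_width: 42.1
```

Emit:
arm_command --pt "0 0 0 0" --pt "0 0 0 0" --pt "0 -0.003 0 0" --pt "0 -0.003 0 0" --pt "0 -0.003 0 0"

```text
time: 5.75
tool_pos: [566.4, 113.4, 127.8]
tcp_rot: [-1.571, -0.001, 3.042]
contact_force: [-2.3, -1.3, -3.3]
grip_width: 41.8
```

Emit:
arm_command --pt "0 -0.004 0 0" --pt "0 -0.004 0 0" --pt "0 -0.004 0 0" --pt "0 -0.004 0 0" --pt "0 -0.004 0 0"

```text
time: 6.25
tool_pos: [566.4, 113.5, 147.8]
tcp_rot: [-1.571, -0.001, 3.042]
contact_force: [-1.3, -0.4, -7.4]
grip_width: 41.6
```

Emit:
arm_command --pt "0 -0.004 0 0" --pt "0 -0.004 0 0" --pt "0 -0.004 0 0" --pt "0 -0.004 0 0" --pt "0 -0.004 0 0"

```text
time: 6.75
tool_pos: [567.3, 113.6, 168.9]
tcp_rot: [-1.571, 0.002, 3.042]
contact_force: [-0.1, -0.2, -1.1]
grip_width: 41.7
```

Emit:
arm_command --pt "0 -0.015 0 0" --pt "0 -0.025 0 0" --pt "0 -0.025 0 0" --pt "0 -0.01 0 0" --pt "0 0 0 0"

```text
time: 7.25
tool_pos: [567.5, 113.6, 244.5]
tcp_rot: [-1.571, 0.004, 3.042]
contact_force: [-0.4, -0.4, -2.2]
grip_width: 42.0
```

```bash
python3 - <<'E'
from h import *
o=bot.get_obs()
# jar grasp (566.3,113.4); place offset from same image
off=np.array([465.6-566.6,-99-112.7]); t=np.array([566.3,113.4])+off; print(t)
togo([*t,245],84.47)
p,C=cap("side"); g=p['img'][110:310,150:390]; print(find(p,C,'orange_jar_1'))
cv2.imwrite('pics/s2.png',cv2.resize(cv2.cvtColor(g,cv2.COLOR_RGB2BGR),None,fx=3,fy=3,interpolation=cv2.INTER_CUBIC))
E
```

```text
[465.3 -98.3]
t 7.25 pos [567.49  113.555 244.529] shift now [ 0.081 -0.001  0.221] after twist [ 0.081 -0.001  0.221] twist -0.17 F [-0.448 -0.411 -2.235] w 42.0
[(array([534.8, -91.5, 155.7]), 0.91), (array([520.5, 237.3,  56. ]), 0.81), (array([554.4, 132.6, 232.7]), 0.62)]
```

View pics/s2.png

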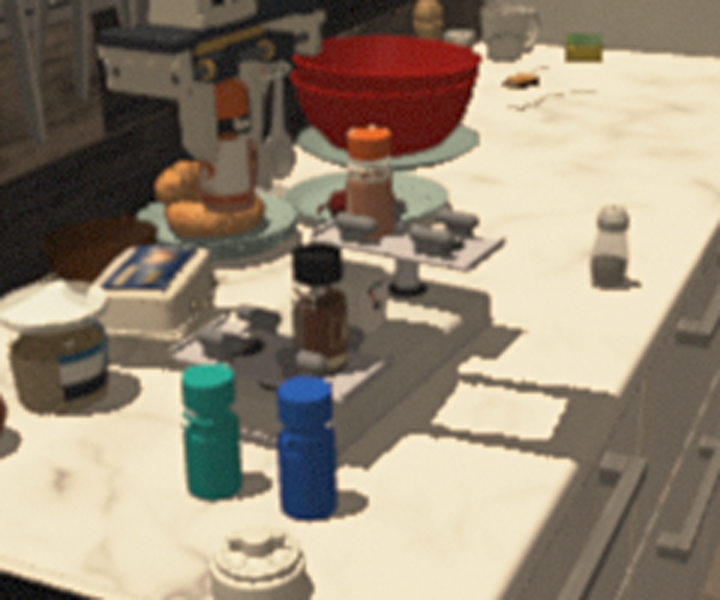

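The side view shows the jar held upright (orange cap at 232,95 in the crop). The black jar and the right jar are still home.

Emit:
arm_command --pt "0.01 0 0.025 0" --pt "0.0135 0 0.037 0" --pt "0.0135 0 0.037 0" --pt "0.0135 0 0.037 0" --pt "0.0135 0 0.037 0"

```text
time: 7.85
tool_pos: [484.2, -53.3, 241.2]
tcp_rot: [-1.571, -0.003, 3.042]
contact_force: [0.4, -1.1, -1.5]
grip_width: 42.1
```

Emit:
arm_command --pt "0.011 0 0.03 0" --pt "0.006 0 0.018 0" --pt "0 0 0 0" --pt "0 0 0 0"

```text
time: 8.25
tool_pos: [463.8, -98.2, 241.8]
tcp_rot: [-1.572, -0.002, 3.041]
contact_force: [0.0, 0.1, -2.1]
grip_width: 41.8
```

```bash
python3 - <<'E'
from h import *
togo([465.3,-98.3,180],84.47)
p,C=cap("wrist"); save(p,'w4.png'); im=p['img']
print(find(p,C,'pan_right'),find(p,C,'orange_jar_1'))
print(proj(p,C,[[465.3,-98.3,98],[545.4,-106.1,196]]))
m=((im[...,0]>100)&(im[...,0]>1.8*im[...,1].astype(int))&(im[...,2]<80)).astype(np.uint8)
n,l,s,c=cv2.connectedComponentsWithStats(m)
for i in range(1,n):
    if s[i][4]>300:
        q=np.argwhere(l==i)[:,::-1].astype(np.float32); (u,v),r=cv2.minEnclosingCircle(q)
        print('cap',u,v,r,s[i],c[i], ray(p,C,u,v,197))
E
```

```text
t 8.25 pos [463.788 -98.161 241.813] shift now [-0.002  0.062  0.   ] after twist [-0.002  0.062  0.   ] twist -0.23 F [ 0.012  0.115 -2.138] w 41.8
[(array([ 508.1, -105.2,   97.5]), 0.95)] [(array([ 546.4, -109. ,  197.3]), 0.9), (array([ 478.4, -100.5,  273.6]), 0.6)]
[[278.559 201.789]
 [277.687  90.063]]
cap 277.3119201660156 89.94495391845703 42.07560348510742 [ 239   48   80   85 5249] [278.09   89.638] [ 545.421 -105.919  197.   ]
cap 276.7250061035156 345.5 60.32693099975586 [ 217  328  121   33 2860] [279.214 343.48 ] [400.942 -90.779 197.   ]
```

View pics/w4.png

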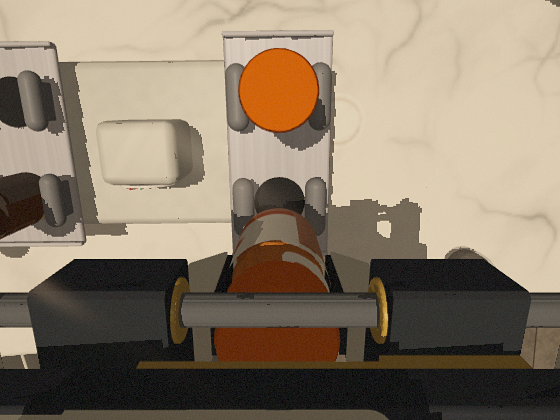

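Bars straddle x≈280 px (244 and 316), the well spot is at about (279,202) and the held jar's axis is at 278, so it is aligned in y. I descend to just above the clip and then feel my way in.

Emit:
arm_command --pt "-0.0015 0.02 0 0" --pt "0 0.02 0 0" --pt "0 0.012 0 0" --pt "0 0.005 0 0" --pt "0 0 0 0"

```text
time: 8.9
tool_pos: [465.6, -97.8, 185.2]
tcp_rot: [-1.571, -0.001, 3.043]
contact_force: [-0.8, -0.1, -2.4]
grip_width: 41.8
```

Emit:
arm_command --pt "0 0.003 0 0" --pt "0 0.003 0 0" --pt "0 0.003 0 0"

```text
time: 9.2
tool_pos: [465.9, -98.6, 176.9]
tcp_rot: [-1.57, 0.001, 3.042]
contact_force: [-0.8, -0.0, -1.7]
grip_width: 41.8
```

Emit:
arm_command --pt "0 0.003 0 0" --pt "0 0.003 0 0"

```text
time: 9.4
tool_pos: [465.6, -98.6, 170.6]
tcp_rot: [-1.571, 0.0, 3.042]
contact_force: [-1.0, -0.4, -0.6]
grip_width: 41.8
```

Emit:
arm_command --pt "0 0.003 0 0" --pt "0 0.003 0 0"

```text
time: 9.6
tool_pos: [465.7, -98.7, 164.6]
tcp_rot: [-1.571, 0.0, 3.042]
contact_force: [-0.5, -0.3, -0.9]
grip_width: 42.0
```

Emit:
arm_command --pt "0 0.003 0 0" --pt "0 0.003 0 0"

```text
time: 9.8
tool_pos: [465.7, -98.7, 158.6]
tcp_rot: [-1.571, 0.0, 3.042]
contact_force: [0.1, -0.5, 0.1]
grip_width: 41.7
```

Emit:
arm_command --pt "0 0.002 0 0" --pt "0 0.002 0 0"

```text
time: 10.0
tool_pos: [465.7, -98.6, 154.6]
tcp_rot: [-1.571, 0.0, 3.042]
contact_force: [-0.7, -1.0, 0.6]
grip_width: 41.8
```

Emit:
arm_command --pt "0 0.002 0 0"

```text
time: 10.1
tool_pos: [465.7, -98.6, 152.7]
tcp_rot: [-1.571, 0.0, 3.042]
contact_force: [0.1, -0.5, 0.4]
grip_width: 41.9
```

Emit:
arm_command --pt "0 0.002 0 0"

```text
time: 10.2
tool_pos: [465.7, -98.6, 150.7]
tcp_rot: [-1.571, 0.0, 3.042]
contact_force: [0.5, -1.3, 1.2]
grip_width: 41.6
```

Emit:
arm_command --pt "0 0.002 0 0"

```text
time: 10.3
tool_pos: [465.7, -98.6, 148.7]
tcp_rot: [-1.571, 0.0, 3.042]
contact_force: [-1.3, -1.4, 1.8]
grip_width: 42.1
```

Emit:
arm_command --pt "0 0.0015 0 0"

```text
time: 10.4
tool_pos: [465.6, -98.6, 147.1]
tcp_rot: [-1.571, 0.0, 3.042]
contact_force: [0.5, -1.4, 1.2]
grip_width: 42.0
```

Emit:
arm_command --pt "0 0.0015 0 0"

```text
time: 10.5
tool_pos: [465.7, -98.6, 145.7]
tcp_rot: [-1.571, 0.0, 3.042]
contact_force: [-0.0, -1.3, 1.4]
grip_width: 42.1
```

Emit:
arm_command --pt "0 0.0015 0.0007 0"

```text
time: 10.6
tool_pos: [465.6, -99.2, 144.2]
tcp_rot: [-1.571, 0.0, 3.042]
contact_force: [-0.0, 0.4, 1.4]
grip_width: 41.9
```

Emit:
arm_command --pt "0 0.0015 0 0"

```text
time: 10.7
tool_pos: [465.6, -99.2, 142.7]
tcp_rot: [-1.571, 0.0, 3.042]
contact_force: [-0.5, -0.2, 1.9]
grip_width: 41.7
```

Emit:
arm_command --pt "0 0.0015 0 0"

```text
time: 10.8
tool_pos: [465.7, -99.2, 141.4]
tcp_rot: [-1.571, 0.001, 3.042]
contact_force: [-1.2, 0.5, 6.3]
grip_width: 41.9
```

Emit:
arm_command --pt "0 0.0015 0 0"

```text
time: 10.9
tool_pos: [466.0, -99.3, 140.3]
tcp_rot: [-1.57, 0.001, 3.042]
contact_force: [0.3, -0.4, 3.0]
grip_width: 42.1
```

Force peaked at about 8 N and then dropped, so the jar has entered the clip. I slide it on.

Emit:
arm_command --pt "0 0.0015 0 0" --pt "0 0.0015 0 0"

```text
time: 11.1
tool_pos: [465.6, -99.1, 136.6]
tcp_rot: [-1.571, 0.0, 3.042]
contact_force: [-0.9, 0.1, 1.5]
grip_width: 41.9
```

Emit:
arm_command --pt "0 0.0015 0 0" --pt "0 0.0015 0 0"

```text
time: 11.3
tool_pos: [465.5, -99.2, 133.5]
tcp_rot: [-1.571, -0.0, 3.042]
contact_force: [0.6, 0.9, 2.9]
grip_width: 41.6
```

Emit:
arm_command --pt "0 0.0015 0 0" --pt "0 0.0015 0 0"

```text
time: 11.5
tool_pos: [465.6, -99.3, 130.7]
tcp_rot: [-1.571, 0.0, 3.042]
contact_force: [-0.7, 0.0, 3.7]
grip_width: 42.0
```

Emit:
arm_command --pt "0 0.0015 0 0" --pt "0 0.0015 0 0"

```text
time: 11.7
tool_pos: [465.6, -99.3, 127.6]
tcp_rot: [-1.571, 0.0, 3.042]
contact_force: [0.4, 0.2, 3.6]
grip_width: 41.8
```

Emit:
arm_command --pt "0 0.0015 0 0" --pt "0 0.0015 0 0"

```text
time: 11.9
tool_pos: [465.5, -99.3, 124.6]
tcp_rot: [-1.571, 0.0, 3.042]
contact_force: [0.2, 1.0, 3.3]
grip_width: 42.1
```

Emit:
arm_command --pt "0 0.001 0 0"

```text
time: 12.0
tool_pos: [465.5, -99.2, 123.5]
tcp_rot: [-1.571, -0.0, 3.042]
contact_force: [0.2, -0.5, 3.1]
grip_width: 41.7
```

Emit:
arm_command --pt "0 0.001 0 0"

```text
time: 12.1
tool_pos: [465.5, -99.2, 122.6]
tcp_rot: [-1.571, -0.0, 3.042]
contact_force: [0.2, -0.5, 2.3]
grip_width: 41.8
```

Emit:
arm_command --pt "0 0.001 0 0"

```text
time: 12.2
tool_pos: [465.5, -99.2, 121.6]
tcp_rot: [-1.571, -0.0, 3.042]
contact_force: [0.1, 0.0, 4.0]
grip_width: 41.4
```

Emit:
arm_command --pt "0 0.001 0 0"

```text
time: 12.3
tool_pos: [465.4, -99.3, 120.8]
tcp_rot: [-1.571, -0.0, 3.042]
contact_force: [-1.5, 0.8, 9.2]
grip_width: 41.5
```

Emit:
arm_command --pt "0 0.0008 0 0"

```text
time: 12.4
tool_pos: [465.5, -99.3, 120.4]
tcp_rot: [-1.571, 0.0, 3.042]
contact_force: [-2.8, 1.9, 12.1]
grip_width: 41.9
```

Emit:
arm_command --pt "0 0.0008 0 0"

```text
time: 12.5
tool_pos: [465.5, -99.3, 119.9]
tcp_rot: [-1.57, 0.0, 3.042]
contact_force: [-3.0, 0.6, 15.2]
grip_width: 41.5
```

Force rises steeply at TCP z ≈ 121 and reaches 15 N on the sensor, about 17 N on the jar, so it is home. The platform will rise about 13 mm when let go, so I ease up with the jar before opening.

Emit:
arm_command --pt "0 -0.001 0 0" --pt "0 -0.001 0 0" --pt "0 -0.002 0 0" --pt "0 -0.002 0 0"

```text
time: 12.9
tool_pos: [465.4, -99.2, 125.0]
tcp_rot: [-1.571, -0.0, 3.042]
contact_force: [0.5, 0.4, 0.2]
grip_width: 41.9
```

Emit:
arm_command --pt "0 -0.002 0 0" --pt "0 -0.002 0 0" --pt "0 -0.002 0 0"

```text
time: 13.2
tool_pos: [465.4, -99.2, 131.1]
tcp_rot: [-1.571, -0.0, 3.042]
contact_force: [-0.1, 0.3, -0.3]
grip_width: 41.8
```

Emit:
arm_command --pt "0 -0.001 0 0" --pt "0 0 0 0" --pt "0 0 0 0"

```text
time: 13.5
tool_pos: [465.4, -99.2, 132.0]
tcp_rot: [-1.571, -0.0, 3.042]
contact_force: [0.0, 0.1, -0.4]
grip_width: 41.8
```

Emit:
arm_command --pt "0 0 0 0" --pt "0 0 0 0" --pt "0 0 0 0" --pt "0 0 0 0" --pt "0 0 0 0" --claw 0

```text
time: 14.0
tool_pos: [465.5, -99.2, 132.1]
tcp_rot: [-1.571, -0.0, 3.042]
contact_force: [-0.7, -0.2, 0.4]
grip_width: 76.9
```

Emit:
arm_command --pt "0 -0.01 0 0" --pt "0 -0.02 0 0" --pt "0 -0.03 0 0" --pt "0 -0.04 0 0" --pt "0 -0.04 0 0"

```text
time: 14.5
tool_pos: [465.2, -99.1, 274.2]
tcp_rot: [-1.571, -0.0, 3.042]
contact_force: [1.3, -0.1, -0.7]
grip_width: 91.3
```

Emit:
arm_command --pt "0 -0.03 0 0" --pt "0 -0.03 -0.02 0" --pt "-0.01 -0.02 -0.03 0" --pt "-0.02 0 -0.03 0" --pt "0 0 0 0"

```text
time: 15.0
tool_pos: [504.8, -19.9, 353.3]
tcp_rot: [-1.572, 0.003, 3.045]
contact_force: [-0.8, -0.5, -0.2]
grip_width: 91.9
```

```bash
python3 - <<'E'
from h import *
togo([500,0,350],84.47)
p,C=cap("wrist"); save(p,'w5.png')
for n in ('orange_jar_1','black_jar','pan_right','pan_left'): print(n,find(p,C,n))
p,C=cap("side"); g=p['img'][110:310,150:390]
for n in ('orange_jar_1','black_jar','pan_right','pan_left'): print(n,find(p,C,n))
cv2.imwrite('pics/s3.png',cv2.resize(cv2.cvtColor(g,cv2.COLOR_RGB2BGR),None,fx=3,fy=3,interpolation=cv2.INTER_CUBIC))
E
```

```text
t 15.00 pos [504.764 -19.934 353.299] shift now [ 0.007  0.003 -0.019] after twist [ 0.007  0.003 -0.019] twist 0.02 F [-0.821 -0.532 -0.206] w 91.9
orange_jar_1 [(array([472.7, -94.4, 181.2]), 0.86), (array([529.1, 207.9,  85.8]), 0.7), (array([ 544.8, -100.2,  179.6]), 0.65)]
black_jar [(array([514.3, -85.1,  83.9]), 0.74), (array([455.4, 216.4,  99.7]), 0.6)]
pan_right [(array([513.1, -88.4,  83.5]), 0.7)]
pan_left [(array([546.1, 107. ,  79. ]), 0.8)]
orange_jar_1 [(array([531. , -91.1, 143.6]), 0.91), (array([458.6, -81.6, 138.1]), 0.58), (array([515.5, 236. ,  57.4]), 0.58)]
black_jar [(array([442. , 235.3,  56.6]), 0.96), (array([477.6, 134.4, 137.6]), 0.58)]
pan_right [(array([482.9, -73.6,  83.7]), 0.8)]
pan_left [(array([530.7, 141.9,  81.1]), 0.96), (array([484.5, -73.7,  82.7]), 0.38)]
```

View pics/s3.png

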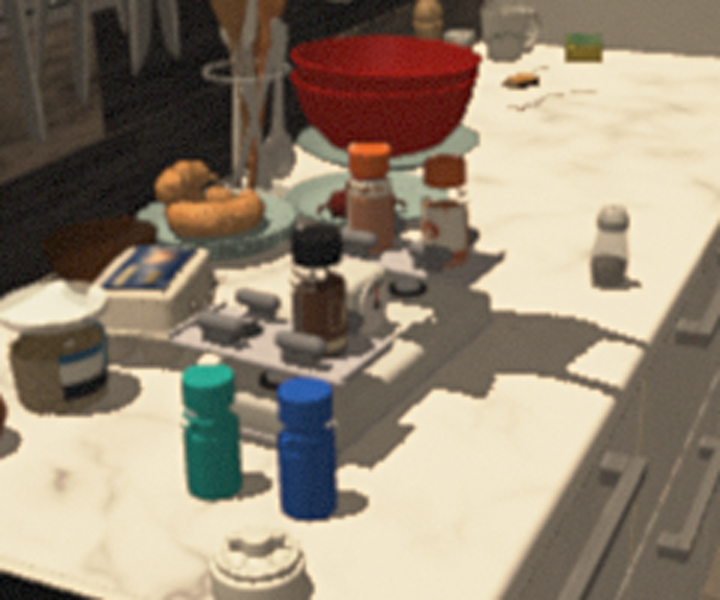

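View pics/w5.png

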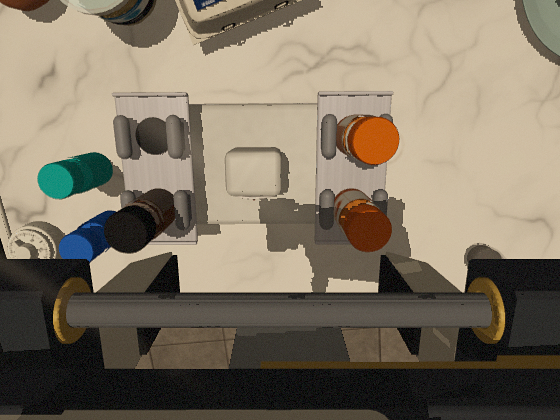

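The side view shows both orange jars upright on the right (cap tops about (368,150) and (445,160) in the crop) and the black jar home on the left, with the platforms level. I check numerically that the new jar is fully home.

```bash
python3 - <<'E'
from h import *
for cam in("side","wrist"):
    p,C=cap(cam); im=p['img'].astype(int)
    m=((im[...,0]>70)&(im[...,0]>1.7*im[...,1])&(im[...,2]<70)).astype(np.uint8)
    if cam=="wrist": m[:, :320]=0; m[255:]=0
    else: m[:, :255]=0; m[:,310:]=0; m[:150]=0
    n,l,s,c=cv2.connectedComponentsWithStats(m)
    print(cam,[(s[i].tolist(),c[i]) for i in range(1,n) if s[i][4]>50])
    for x,y in((545.4,-106),(465.5,-99.2)): print('pred',proj(p,C,[[x,y,182],[x,y,172],[x,y,162]]).ravel())
    for n in ('timer','salt_shaker'): print(n,find(p,C,n)[:1])
E
```

```text
side [([255, 150, 48, 20, 530], array([277.249, 156.391])), ([292, 162, 12, 10, 109], array([297.55, 166.78]))]
pred [273.011 158.821 273.078 162.208 273.144 165.572]
pred [298.285 162.447 298.265 165.932 298.246 169.393]
timer [(array([422.1, 342.2,  29.9]), 0.64)]
salt_shaker [(array([ 349.9, -273.9,   39.5]), 0.82)]
wrist [([341, 114, 55, 49, 2028], array([369.156, 137.071])), ([337, 197, 52, 53, 1964], array([362.297, 223.904]))]
pred [371.828 138.366 369.055 137.591 366.442 136.862]
pred [367.292 229.346 364.816 226.08  362.476 222.991]
timer [(array([440.1, 314.2,  33.1]), 0.8)]
salt_shaker [(array([ 371.6, -274.8,   30.2]), 0.82)]
```

```bash
python3 -c "
from h import *
job.close_job()"
```

```text
the job is handed in; nothing more can be done
```

I moved orange_jar_1 (180 g) from the left back place to the right front clip and handed the job in after about 15 s of the 48 s allowed. That should leave 360 g on each side.

**Pressing:**
- The jar entered the clip at about 8 N, including its own weight.
- It slid about 20 mm at 4–6 N until the floor resisted steeply. I stopped at about 17 N, under the 20 N limit.
- I eased up with the platform to about its level height before opening the gripper, then backed clear.

**Last checks:**
- **Level:** the networks put the platforms at 79–81 mm on the left and about 83 mm on the right, against 82 mm when level and with a few mm of error. I did not check the dial needle.
- **Home and upright:** both orange jars stand upright on the right. The moved jar's cap in the side view was within 1 px of where a fully home jar should show, which is good to about 2 mm.
- **Other jars and bystanders:** the black jar and orange_jar_2 were still in their clips. From the side camera, the timer and salt shaker were within about 2 mm of their first readings.
- **Disagreements:** the wrist camera placed the timer and salt shaker up to about 30 mm away from the side camera's readings, and I trusted the side camera. One wrist detection of the "black_jar" on the right platform was a false hit.

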